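Draw a glass plate home in its dock and lock it

TASK

The thick glass plate lies flat at the far end of its dock and is too wide to grip: press down lightly on top of it with the fingertips (the glass must never feel 18 N) and draw it toward the robot until it is fully home against the dock's front stop. Only then swing the keeper bar on the dock's left rail inward, all the way across behind the plate, so that it locks it. Leave the petri dish, the vial and the slide packet where they are.

Things in the scene. Friction and masses are not known exactly. Their poses are not given: they have to be found in the camera images.
- dock: fixed grey plastic dock, 186 (x) x 146 (y) x 30 mm, on screw feet: underside 4 to 16 mm above the bench; it leans up to 0.05 rad fore or aft (this pose does not show it). Origin: centre of underside; -x is its front (robot side), +y its left. Level, in mm: bed top z 8, x -80 to 80, y -57 to 57; side rails 16 wide, centre lines y 65, -65, top z 14; rear wall inner face x 80, top z 30
- stop_face (a point): middle of the upper edge of the front stop's inner face, at (-80, 0, 16) mm in the dock's frame; the stop is a rigid lip across the whole front of the bed, 13 mm thick
- plate: loose clear glass plate 100 (x) x 110 (y) x 12 mm, white bands along its front and rear edges, 0.36 to 0.52 kg. Origin: centre of its underside. Slides on the bed (friction about 0.25) between the rails, 2 mm play each side. Starts 1 to 4 mm from the rear wall; home, its origin is at x = -30 mm in the dock's frame. Below about 8 N of press the fingertips slip on it
- keeper (a joint): angle of the steel keeper bar about its upright pivot on the dock's left rail: 0 = along the rail, pointing to the rear (dock +x); negative = leaning outward; 1.57 (end stop) = straight across the bed behind the plate, pointing to dock -y. Stays where it is left (0.04 N m, 1 N at the post). It cannot swing in while the plate is in its way
- keeper_pivot (a point): point on the keeper's pivot axis at the underside of the bar, at (27, 65, 15.5) mm in the dock's frame; the bar is 50 mm long, 10 mm wide and 10 mm thick
- keeper_post (a point): centre of the top of the upright round steel post on the keeper bar, 10 mm in diameter, 40 mm from the pivot axis; its top is 51.5 mm above the dock's underside, and it is free to pinch or push over the upper 26 mm
- petri: bystander: round petri dish 88 x 17 mm, origin at the centre of its underside
- vial: bystander: upright vial, 27 mm wide and 58 mm high, origin at the centre of its underside
- packet: bystander: packet of slides, 28 x 78 x 22 mm, origin at the centre of its underside
Not all that is in view belongs to the job. Leave any green or orange look-alike of the plate alone.

How it is judged:
By the outcome, as a careful person would: the job done as asked, in the order asked, and still so for the second after the job is handed in, with the robot touching nothing.
It also fails if it takes over 61 s, if anything falls off the work surface, if the arm or the gripper's body presses on something with over 40 N, if the wrist force passes 120 N, or if a joint passes its speed limit or range.

ROBOT

A 6-joint arm with a two-finger parallel gripper is mounted at the origin on a cart in front of the work surface, level with it; the furniture and walls round the work are solid. World frame = base frame: x ahead of the robot, y to its left, z up, the work surface at z = 0. Lengths are in mm, angles in rad, forces in N, time in s.
With the tool pointing down it reaches from about 300 to 825 mm from the base axis. Payload 5.4 kg.
Tool frame: the origin (TCP) lies at the very end of the fingers, on their centre line; the grasp point (between the pads) lies hold_point_z behind it (hold_point_z is the distance from the TCP to the grasp point, in mm); z points along the fingers, y is the line along which they close (so a half turn about z gives the same grasp; the last joint's range is limited). The gripper opens to 92 mm and grips with 3 to 60 N. Pads are 20 mm wide; open, the fingers measure 128 mm over their backs; the gripper's body (75 mm by 189 mm) begins 69 mm behind the grasp point.
Start: joints at [1.016, 0.158, 1.597, -0, 1.386, -0.21], TCP at [194.364, 541.136, 180.801] pointing down, gripper open.
Joint ranges: [-2.91, 2.91], [-0.94, 2.29], [0.18, 2.7], [-1.29, 4.43], [0.17, 2.64], [-3, 3]. Speed limits (rad/s): [2.57, 2.57, 3.14, 3.14, 3.14, 3.14].

INTERFACE

Orientations are given as a unit quaternion [x, y, z, w].
In Python, from plant import read_state, camera, camera_model, hand_in, hold_point_z gives the robot as it stands. The module is installed in compiled form; this text tells all that it offers.
- The arm moves only by the tool arm_command, never from a script. Its argument "steps" is text: rows parted by semicolons, each of 7 numbers parted by spaces: the shift along the tool's x, y, z in units of 60 mm (1.0 is 60 mm), then the turn, a rotation vector about the tool's x, y, z in units of 5 degrees (1.0 is 5 degrees), then the opening, from 0 (shut) to 1 (fully open). A call has exactly 10 rows; each row is the pose to reach, as a shift and turn from the pose commanded when the call began, along the tool's axes at that moment; what a row does not reach only later rows make up. A row lasts 1/8 s, in which the tool goes at most 62.5 mm and 10.7 degrees, less where a joint would pass 70% of its speed; a pose out of reach is approached as far as the arm can. A call with a gripper value outside its range is refused whole. The fingers move at their own pace and stop on an object; the grip force is fixed at half the most. Time passes only in rows, so rows that repeat a pose let the fingers close, or fill a call up. It gives the time, the measured TCP pose, the force, the opening and the grip force at its end, in the units of the state.
- read_state(): the state, without advancing time (a new reading comes with each control period).
- camera(name): name is "side" or "top" or "wrist"; returns the picture (480x640x3 uint8, red, green, blue); there is no depth.
- camera_model(name): a dict with "K" (3x3 intrinsics, pixels), "R" (3x3) and "t" (3): a world point X has camera coordinates R X + t. Camera axes: x right, y down, z forward; pixel columns grow to the right and rows downward; lengths in mm; the calibration is good to about 2 mm. A picture is of the moment at which its call begins: read the wrist's pose just before it. camera_model takes no time and is no camera call; for the wrist camera it gives the pose at the moment of the call.
- hand_in(): hands the job in; it is judged then, once.
The state is a dict: "clock": time; "joints": joint angles; "joint_vel": joint speeds; "tau": joint torques, N m; "position": TCP position; "tool_rot": TCP orientation; "contact_force": force on the tool from outside, world axes, zero at the start; "torque": the same for the moment, N m; "gripper_width": opening from 0.0 (shut) to 1.0 (fully open); "grasp_force": force on a finger pad.
Only numpy, scipy, OpenCV 4.12 (cv2) and the standard library are available. Lean on these libraries where they do the work, as an engineer would, in place of code of your own. Each camera call takes 0.05 s, during which the arm holds its last target. There are 200 camera calls.

## Working session

There is one attempt and no reset: what is moved stays moved. The work goes in short steps, Python scripts to look and compute and a tool call to move; the robot and the scene stay as the last step left them, time stands still between calls to the robot, and variables do not carry over. Pictures are saved under pics/ and viewed, at most 10 in all, crops included, and the job is handed in when it is done.

Besides the shell and the picture viewer there is one more tool, called after "Emit:" in YAML: its name, and indented under it one key for each argument. arm_command: Moves the arm, as the interface text tells. Its arguments: {"type":"object","properties":{"steps":{"type":"string"}},"required":["steps"]}

```bash
mkdir -p pics; python3 - <<'E'
from plant import *
import cv2
s=read_state();print({k:s[k] for k in('clock','position','tool_rot','contact_force','gripper_width')},hold_point_z)
for n in('top','side'):
    cv2.imwrite(f'pics/{n}0.png',camera(n)[:,:,::-1]);m=camera_model(n);print(n,m)
E
```

```text
{'clock': 0.0, 'position': array([193.99669406, 540.57086035, 179.8283645 ]), 'tool_rot': array([ 1.71515234e-01,  9.85181034e-01, -8.54302503e-04, -3.53954541e-04]), 'contact_force': array([-0.40043698, -0.06947684, -0.09331837]), 'gripper_width': 0.9996645515391309} 18.700000000000003
top {'K': array([[502.08728822,   0.        , 321.05743566],
       [  0.        , 502.08728822, 232.78615303],
       [  0.        ,   0.        ,   1.        ]]), 'R': array([[ 0.01744528, -0.99981313, -0.00832828],
       [-0.99873143, -0.01703168, -0.04738627],
       [ 0.04723557,  0.00914439, -0.99884192]]), 't': array([  38.73969087,  520.24216885, 1034.08723105])}
side {'K': array([[585.4946863 ,   0.        , 317.33574395],
       [  0.        , 585.4946863 , 247.00986595],
       [  0.        ,   0.        ,   1.        ]]), 'R': array([[ 0.99040735, -0.13681554,  0.0193597 ],
       [-0.06806676, -0.60499123, -0.79331742],
       [ 0.1202506 ,  0.78438965, -0.60850035]]), 't': array([-518.56468833,  116.46187221,  974.25667477])}
```

View pics/top0.png

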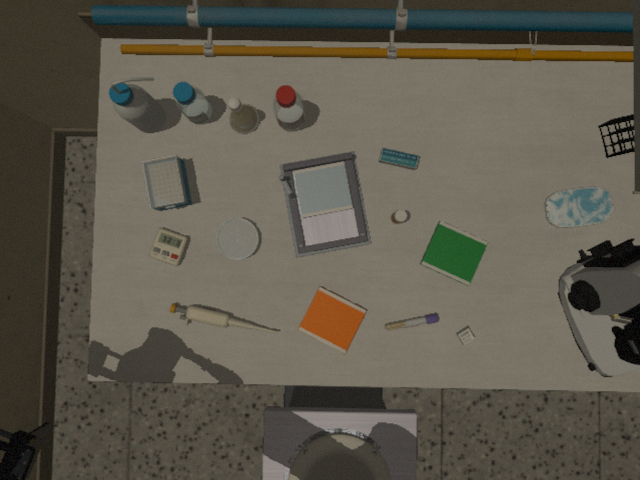

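View pics/side0.png

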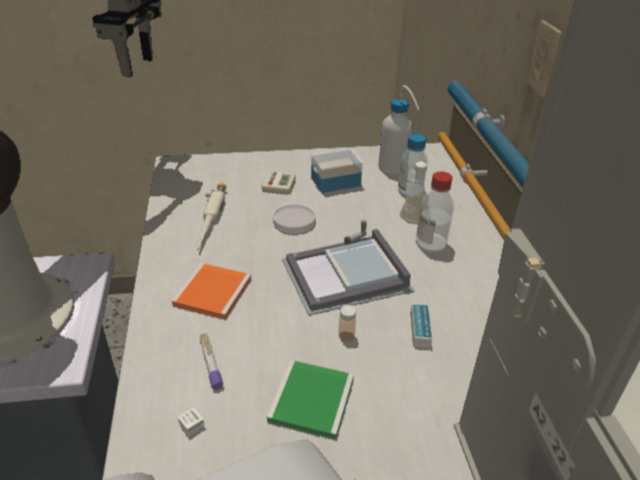

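The top view shows the dock at about (327,203), with the clear glass at its rear (325,185). The keeper is on the left rail at about (287,183). The orange (333,320) and green (454,252) plates are look-alikes: they lie on the open bench and aren't clear. The clear one in the dock, with white bands, is the one meant. I'll confirm it in enlarged crops.

```bash
python3 - <<'E'
import cv2
a=cv2.imread('pics/top0.png')[145:265,265:385];cv2.imwrite('pics/top0c.png',cv2.resize(a,(600,600),interpolation=cv2.INTER_CUBIC))
a=cv2.imread('pics/side0.png')[210:315,275:415];cv2.imwrite('pics/side0c.png',cv2.resize(a,(800,600),interpolation=cv2.INTER_CUBIC))
E
```

```text
(no output)
```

View pics/top0c.png

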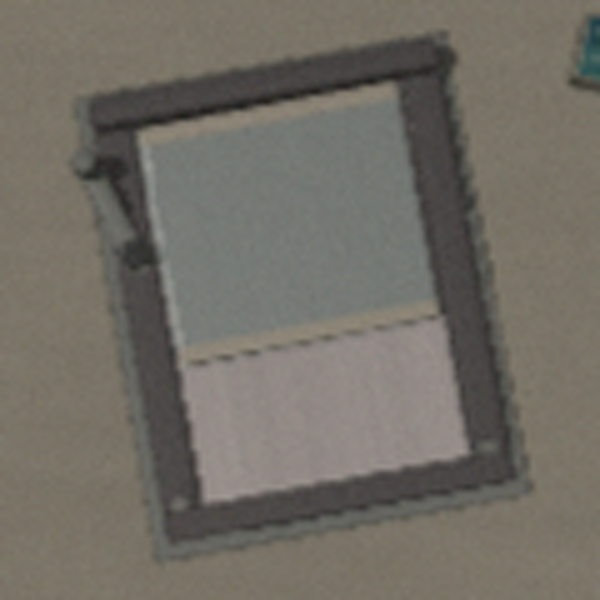

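View pics/side0c.png

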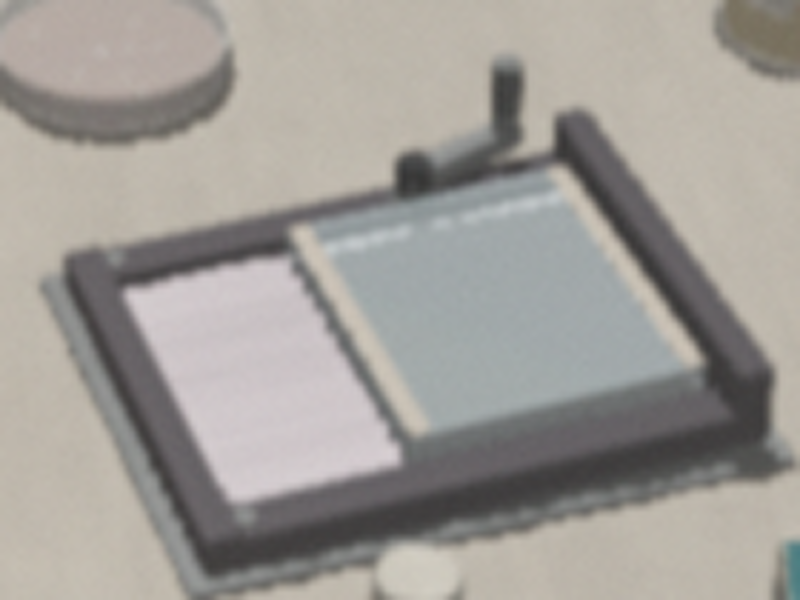

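The crops confirm it: the clear glass with cream-white bands lies inside the grey dock. Its top-crop corners are (140,130), (398,85), (440,315) and (190,362). The keeper pivot knob is at (135,253) and the post at (85,162), so it leans outward. Next I fit the dock pose from both views.

```bash
cat >h.py <<'E'
from plant import *
import numpy as np
from scipy.optimize import least_squares
from scipy.spatial.transform import Rotation as Ro
def T(c,k,o): return (np.array(c)+.5)/k-.5+np.array(o)
t=lambda *c:T(c,5,(265,145)); s=lambda *c:T(c,800/140,(275,210))
M={n:camera_model(n) for n in('top','side')}
def proj(n,X):
    m=M[n];p=m['K']@(m['R']@X+m['t']);return p[:2]/p[2]
def tri(a,b):
    r=least_squares(lambda X:np.r_[proj('top',X)-a,proj('side',X)-b],[500,0,20]);return r.x,np.abs(r.fun).max()
def dock(v,X): return np.array(v[:3])+Ro.from_euler('ZY',[v[3],v[4]]).apply(X)
E
python3 - <<'E'
from h import *
C=[('top',t(200,503),(-80,57,16)),('top',t(470,455),(-80,-57,16)),('top',t(97,131),(80,73,30)),('top',t(452,71),(80,-73,30)),
('top',t(90,98),(93,73,30)),('top',t(445,40),(93,-73,30)),('top',t(168,543),(-93,73,16)),('top',t(516,484),(-93,-73,16)),
('side',s(68,258),(-93,73,16)),('side',s(208,545),(-93,-73,16)),('side',s(122,288),(-80,57,15)),('side',s(232,503),(-80,-57,15)),
('side',s(560,118),(80,73,30)),('side',s(735,378),(80,-73,30)),('side',s(588,110),(93,73,30)),('side',s(770,370),(93,-73,30))]
f=lambda v:np.concatenate([proj(n,dock(v,np.array(X,float)))-p for n,p,X in C])
r=least_squares(f,[520,0,8,.1,0],loss='soft_l1');v=r.x;print('dock',v.round(3));print(f(v).reshape(-1,2).round(1).tolist())
g=lambda X:Ro.from_euler('ZY',v[3:]).inv().apply(X-v[:3])
for n,a,b in[('post',t(85,162),s(508,62)),('pivot knob',t(135,253),s(410,158)),('plFL',t(188,362),s(292,230)),('plFR',t(440,315),s(418,437)),('plRR',t(398,85),s(703,362)),('plRL',t(140,130),s(555,170))]:
    X,e=tri(a,b);print(n,X.round(1),round(e,2),g(X).round(1))
print('stop',dock(v,np.array([-80,0,16.])),'home centre top',dock(v,np.array([-30,0,20.])))
np.save('v.npy',v)
E
```

```text
dock [ 5.82079e+02  3.97280e+01  4.10900e+00  1.85000e-01 -4.40000e-02]
[[0.2, 0.3], [0.4, 0.7], [-0.2, -0.9], [-0.8, -0.8], [0.2, -0.6], [-0.5, -0.8], [0.0, -0.2], [-0.2, -0.2], [-0.7, -0.1], [-1.3, 1.0], [-1.0, -1.3], [-1.1, 0.8], [-0.9, -0.6], [0.8, 0.9], [0.4, -0.6], [1.5, 0.6]]
post [628.4 128.2  58.8] 0.26 [64.1 78.5 51.9]
pivot knob [593.9 109.2  36. ] 0.23 [25.7 66.1 30.8]
plFL [550.8  87.   26.6] 0.03 [-21.1  52.2  23.4]
plFR [573.2 -16.7  25. ] 0.55 [-18.2 -53.9  21.7]
plRR [666.8   2.3  29.8] 0.15 [ 77.5 -52.3  22.3]
plRL [644.8 108.9  27.1] 0.86 [75.3 56.5 19.7]
stop [502.81785264  24.92955704  16.54314652] home centre top [551.74559911  34.06483674  22.75782997]
```

The fit gives yaw 0.185, pitch −0.044 (rear higher) and an underside at about 4 mm. The post triangulates to dock z 51.9, against 51.5 in the text. Next is a helper that turns dock-frame targets into move units.

```bash
cat >>h.py <<'E'
def dR(v): return Ro.from_euler('ZY',v[3:])
def tool(v,a): # tool x = dock -x turned by a about dock z, tool z = dock -z
    return dR(v)*Ro.from_euler('z',a)*Ro.from_matrix(np.array([[-1,0,0],[0,1,0],[0,0,-1.]]))
def row(v,X,a,st=None):
    st=st or read_state();q=Ro.from_quat(st['tool_rot'])
    return np.r_[q.inv().apply(dock(v,np.array(X,float))-st['position'])/60,(q.inv()*tool(v,a)).as_rotvec(degrees=True)/5].round(3)
def where(v):
    st=read_state();g=dR(v).inv()
    print('t',round(st['clock'],2),'dock pos',g.apply(st['position']-v[:3]).round(2),'F dock',g.apply(st['contact_force']).round(2),'w',round(st['gripper_width'],2))
E
python3 - <<'E'
from h import *
v=np.load('v.npy');print(row(v,(28,0,50),0));where(v)
m=M['top'];
# red bottle base/ vial on z=0
for p in[(290,122),(400,217)]:
    d=m['R'].T@np.linalg.inv(m['K'])@np.r_[p,1];c=-m['R'].T@m['t'];print(p,(c-d*c[2]/d[2]).round())
E
```

```text
[-9.28  -5.451  2.083 -0.152 -0.506 -6.065]
t 0.1 dock pos [-281.45  563.61  188.5 ] F dock [ 1.21 -0.62 -0.66] w 1.0
(290, 122) [755. 118.   0.]
(400, 217) [ 556. -118.    0.]
```

Emit:
arm_command:
  steps: "-1 -0.6 0 0 0 -0.6 0;-2 -1.2 0.1 0 -0.1 -1.2 0;-3 -1.8 0.2 0 -0.1 -1.8 0;-4 -2.4 0.3 0 -0.2 -2.4 0;-5 -3 0.4 -0.1 -0.2 -3 0;-6 -3.6 0.5 -0.1 -0.3 -3.8 0;-7 -4.2 0.6 -0.1 -0.3 -4.6 0;-8 -4.8 0.8 -0.1 -0.4 -5.4 0;-8.8 -5.2 1 -0.15 -0.5 -6 0;-9.28 -5.45 1.2 -0.15 -0.51 -6.07 0"

```text
clock: 1.35
position: [592.0, 62.4, 114.9]
tool_rot: [-0.092, 0.995, 0.003, 0.023]
contact_force: [-0.1, -0.1, 0.9]
gripper_width: 0.005
grasp_force: 0.0
```

```bash
python3 - <<'E'
from h import *
v=np.load('v.npy');print(row(v,(28,0,30),0));where(v)
E
```

```text
[-0.15  -0.342  1.334  0.012  0.024  0.005]
t 1.35 dock pos [ 18.8   20.43 110.04] F dock [-0.04 -0.1   0.9 ] w 0.0
```

Emit:
arm_command:
  steps: "0 0 0 0 0 0 0;0 0 0.3 0 0 0 0;0 0 0.6 0 0 0 0;0 0 0.8 0 0 0 0;0 0 0.95 0 0 0 0;0 0 1.05 0 0 0 0;0 0 1.12 0 0 0 0;0 0 1.16 0 0 0 0;0 0 1.16 0 0 0 0;0 0 1.16 0 0 0 0"

```text
clock: 2.6
position: [594.2, 64.8, 46.0]
tool_rot: [-0.092, 0.995, 0.003, 0.023]
contact_force: [-0.3, -0.9, -0.1]
gripper_width: 0.002
grasp_force: 0.0
```

```bash
python3 - <<'E'
from h import *
v=np.load('v.npy');print(row(v,(28,0,20),0));where(v);where(v)
E
```

```text
[-0.16  -0.373  0.351  0.009  0.023  0.004]
t 2.6 dock pos [18.37 22.39 41.07] F dock [-0.5  -0.85 -0.11] w 0.0
t 2.6 dock pos [18.37 22.39 41.07] F dock [-0.5  -0.85 -0.11] w 0.0
```

Emit:
arm_command:
  steps: "-0.05 -0.12 0 0 0 0 0;-0.1 -0.25 0.05 0 0 0 0;-0.16 -0.37 0.1 0 0 0 0;-0.16 -0.37 0.15 0 0 0 0;-0.16 -0.37 0.18 0 0 0 0;-0.16 -0.37 0.2 0 0 0 0;-0.16 -0.37 0.22 0 0 0 0;-0.16 -0.37 0.24 0 0 0 0;-0.16 -0.37 0.25 0 0 0 0;-0.16 -0.37 0.26 0 0 0 0"

```text
clock: 3.85
position: [608.2, 44.9, 30.5]
tool_rot: [-0.092, 0.995, 0.003, 0.023]
contact_force: [1.2, 0.7, 0.1]
gripper_width: 0.003
grasp_force: 0.0
```

```bash
python3 - <<'E'
from h import *
v=np.load('v.npy');print(row(v,(28,0,20),0));where(v)
E
```

```text
[-0.003 -0.005  0.086  0.011  0.018  0.005]
t 3.85 dock pos [27.8   0.3  25.15] F dock [ 1.34  0.45 -0.01] w 0.0
```

Emit:
arm_command:
  steps: "0 0 0.006 0 0 0 0;0 0 0.012 0 0 0 0;0 0 0.018 0 0 0 0;0 0 0.024 0 0 0 0;0 0 0.03 0 0 0 0;0 0 0.036 0 0 0 0;0 0 0.042 0 0 0 0;0 0 0.048 0 0 0 0;0 0 0.052 0 0 0 0;0 0 0.052 0 0 0 0"

```text
clock: 5.1
position: [608.3, 44.9, 27.3]
tool_rot: [-0.092, 0.995, 0.003, 0.023]
contact_force: [-0.1, 0.1, -0.6]
gripper_width: 0.007
grasp_force: 0.0
```

Emit:
arm_command:
  steps: "0 0 0.004 0 0 0 0;0 0 0.008 0 0 0 0;0 0 0.012 0 0 0 0;0 0 0.016 0 0 0 0;0 0 0.02 0 0 0 0;0 0 0.024 0 0 0 0;0 0 0.028 0 0 0 0;0 0 0.03 0 0 0 0;0 0 0.032 0 0 0 0;0 0 0.032 0 0 0 0"

```text
clock: 6.35
position: [608.4, 44.9, 25.4]
tool_rot: [-0.092, 0.995, 0.003, 0.023]
contact_force: [-0.6, -0.5, 0.3]
gripper_width: 0.003
grasp_force: 0.0
```

Emit:
arm_command:
  steps: "0 0 0.004 0 0 0 0;0 0 0.008 0 0 0 0;0 0 0.012 0 0 0 0;0 0 0.016 0 0 0 0;0 0 0.02 0 0 0 0;0 0 0.022 0 0 0 0;0 0 0.024 0 0 0 0;0 0 0.026 0 0 0 0;0 0 0.028 0 0 0 0;0 0 0.028 0 0 0 0"

```text
clock: 7.6
position: [608.5, 45.0, 23.7]
tool_rot: [-0.092, 0.995, 0.003, 0.023]
contact_force: [0.3, 0.2, -1.0]
gripper_width: 0.004
grasp_force: 0.0
```

Emit:
arm_command:
  steps: "0 0 0.004 0 0 0 0;0 0 0.008 0 0 0 0;0 0 0.012 0 0 0 0;0 0 0.016 0 0 0 0;0 0 0.02 0 0 0 0;0 0 0.022 0 0 0 0;0 0 0.024 0 0 0 0;0 0 0.026 0 0 0 0;0 0 0.028 0 0 0 0;0 0 0.028 0 0 0 0"

```text
clock: 8.85
position: [608.6, 45.0, 22.0]
tool_rot: [-0.092, 0.995, 0.003, 0.023]
contact_force: [-0.5, 0.5, 0.6]
gripper_width: 0.006
grasp_force: 0.0
```

Emit:
arm_command:
  steps: "0 0 0.004 0 0 0 0;0 0 0.008 0 0 0 0;0 0 0.012 0 0 0 0;0 0 0.016 0 0 0 0;0 0 0.02 0 0 0 0;0 0 0.022 0 0 0 0;0 0 0.024 0 0 0 0;0 0 0.026 0 0 0 0;0 0 0.026 0 0 0 0;0 0 0.026 0 0 0 0"

```text
clock: 10.1
position: [608.6, 45.0, 20.5]
tool_rot: [-0.092, 0.995, 0.003, 0.023]
contact_force: [-1.0, 0.5, 0.6]
gripper_width: 0.006
grasp_force: 0.0
```

```bash
python3 - <<'E'
from h import *
import cv2
v=np.load('v.npy');where(v);a=camera('side')[200:335,260:440,::-1];b=camera('wrist')[:,:,::-1]
cv2.imwrite('pics/s1.png',np.vstack([cv2.resize(a,(400,300),interpolation=cv2.INTER_CUBIC),cv2.resize(b,(400,300),interpolation=cv2.INTER_AREA)]))
E
```

```text
t 10.1 dock pos [27.79  0.3  15.2 ] F dock [-0.9   0.71  0.69] w 0.01
```

View pics/s1.png

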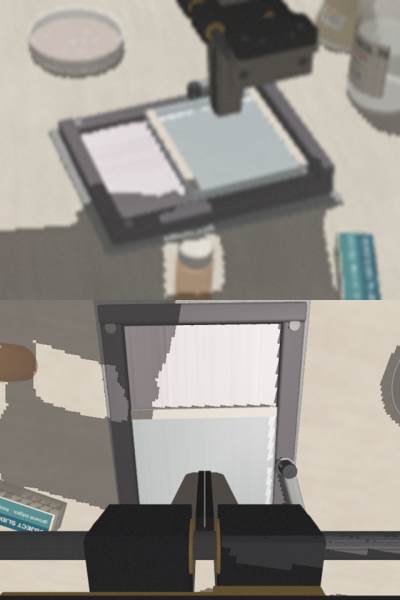

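```bash
python3 - <<'E'
from h import *
import cv2
v=np.load('v.npy');st=read_state()
f=lambda p:((p-[260,200])*400/180).round()
print('tcp in crop',f(proj('side',st['position'])),'plate pt dock(28,0,20)',f(proj('side',dock(v,np.array([28,0,20.])))))
a=camera('side')[225:275,330:390,::-1];b=camera('top')[165:205,295:355,::-1]
cv2.imwrite('pics/s2.png',np.vstack([cv2.resize(a,(480,400),interpolation=cv2.INTER_CUBIC)]))
m=camera_model('wrist');p=m['K']@(m['R']@st['position']+m['t']);print('tcp wrist',p[:2]/p[2])
E
```

```text
tcp in crop [223. 143.] plate pt dock(28,0,20) [223. 138.]
tcp wrist [324.49226737 267.78997928]
```

View pics/s2.png

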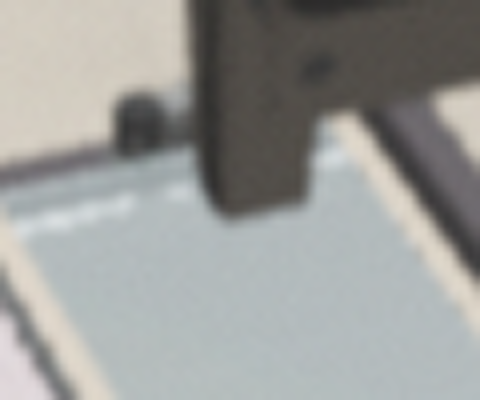

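```bash
python3 - <<'E'
from h import *
v=np.load('v.npy');m=camera_model('wrist')
w=lambda X:(lambda p:p[:2]/p[2])(m['K']@(m['R']@X+m['t']))
for n,X,obs in[('stop L',(-80,57,16),(278,325)),('stop R',(-80,-57,16),(124,325)),('plate FL',(-20.5,55,20),(277,406)),('plate FR',(-20.5,-55,20),(132,411)),('outer FL',(-93,73,16),(307,304)),('outer FR',(-93,-73,16),(97,306))]:
    print(n,w(dock(v,np.array(X,float))).round(),np.array([obs[0]*1.6,(obs[1]-300)*1.6]))
print('cam centre',-m['R'].T@m['t'],read_state()['joints'])
# tip in side: height along tool axis
st=read_state()
for h in(0,10,20,25,30):print(h,proj('side',st['position']+[0,0,h]),w(st['position']+[0,0,h]),proj('side',st['position']+Ro.from_quat(st['tool_rot']).apply([0,-15,-h])))
E
```

```text
stop L [453.  36.] [444.8  40. ]
stop R [194.  36.] [198.4  40. ]
plate FL [442. 173.] [443.2 169.6]
plate FR [206. 172.] [211.2 177.6]
outer FL [492.   4.] [491.2   6.4]
outer FR [155.   3.] [155.2   9.6]
cam centre [532.31595559  31.5649024  221.5092542 ] [-0.13301649  0.37843424  1.66864704  0.0175735   1.05131877 -1.89723548]
0 [360.27130413 264.26172747] [324.48493658 267.81775454] [363.35260841 269.27847572]
10 [360.62332318 259.99568524] [324.40351501 275.28736475] [363.49135544 265.05122424]
20 [360.97939107 255.68057598] [324.3141339  283.48718205] [363.63174791 260.77384032]
25 [361.15896523 253.50435592] [324.26608465 287.89521732] [363.70257037 258.61606917]
30 [361.33957806 251.31554827] [324.21556612 292.52978335] [363.77381529 256.44542683]
```

```bash
python3 - <<'E'
from h import *
import cv2
q=Ro.from_quat([.1715,.9852,-.0009,-.0004]);p=np.array([194,540.6,179.8])
for h in(0,20,30,40):print(h,[proj('side',p+q.apply([0,y,-h])).round(1) for y in(-46,-64,46,64)])
a=cv2.imread('pics/side0.png')[0:100,80:180];cv2.imwrite('pics/g0.png',cv2.resize(a,(500,500),interpolation=cv2.INTER_CUBIC))
E
```

```text
0 [array([130.9,  91.4]), array([127.1,  94.6]), array([149.1,  76.1]), array([152.4,  73.2])]
20 [array([129.3,  82.5]), array([125.5,  85.7]), array([147.7,  67.5]), array([151.1,  64.8])]
30 [array([128.5,  78. ]), array([124.6,  81.1]), array([147. ,  63.2]), array([150.4,  60.5])]
40 [array([127.7,  73.5]), array([123.8,  76.6]), array([146.3,  58.9]), array([149.8,  56.2])]
```

View pics/g0.png

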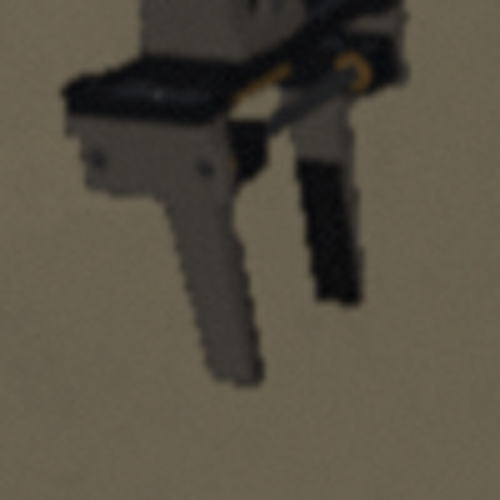

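The fingertips show about 30 mm above the reported TCP, in both the side view now (tip at (363,251), predicted (360,264)) and the start view. There is also no contact force yet. So I'll treat the real tip as about 30 mm behind the TCP and go on down carefully until I feel contact.

Emit:
arm_command:
  steps: "0 0 0.03 0 0 0 0;0 0 0.06 0 0 0 0;0 0 0.09 0 0 0 0;0 0 0.12 0 0 0 0;0 0 0.14 0 0 0 0;0 0 0.16 0 0 0 0;0 0 0.18 0 0 0 0;0 0 0.19 0 0 0 0;0 0 0.2 0 0 0 0;0 0 0.2 0 0 0 0"

```text
clock: 11.55
position: [609.1, 45.1, 8.5]
tool_rot: [-0.092, 0.995, 0.003, 0.023]
contact_force: [-0.2, 0.8, 0.6]
gripper_width: 0.006
grasp_force: 0.0
```

```bash
python3 - <<'E'
from h import *
import cv2
v=np.load('v.npy');where(v)
a=camera('side')[225:275,330:390,::-1];b=camera('wrist')[180:400,200:440,::-1]
cv2.imwrite('pics/s3.png',np.hstack([cv2.resize(a,(480,400),interpolation=cv2.INTER_CUBIC),cv2.resize(b,(320,400))]))
E
```

```text
t 11.55 dock pos [27.76  0.33  3.15] F dock [0.02 0.84 0.6 ] w 0.01
```

View pics/s3.png

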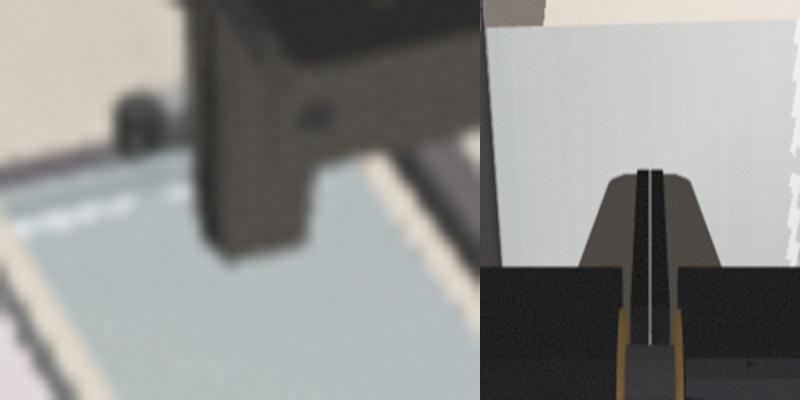

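Emit:
arm_command:
  steps: "0 0 0.03 0 0 0 0;0 0 0.06 0 0 0 0;0 0 0.09 0 0 0 0;0 0 0.11 0 0 0 0;0 0 0.13 0 0 0 0;0 0 0.145 0 0 0 0;0 0 0.16 0 0 0 0;0 0 0.17 0 0 0 0;0 0 0.18 0 0 0 0;0 0 0.18 0 0 0 0"

```text
clock: 12.9
position: [609.6, 45.2, -2.3]
tool_rot: [-0.092, 0.995, 0.003, 0.023]
contact_force: [0.3, 0.8, -0.1]
gripper_width: 0.004
grasp_force: 0.0
```

Emit:
arm_command:
  steps: "0 0 0.008 0 0 0 0;0 0 0.016 0 0 0 0;0 0 0.022 0 0 0 0;0 0 0.028 0 0 0 0;0 0 0.034 0 0 0 0;0 0 0.038 0 0 0 0;0 0 0.042 0 0 0 0;0 0 0.046 0 0 0 0;0 0 0.05 0 0 0 0;0 0 0.05 0 0 0 0"

```text
clock: 14.15
position: [609.8, 45.2, -5.3]
tool_rot: [-0.092, 0.995, 0.003, 0.023]
contact_force: [-0.1, -0.1, -0.8]
gripper_width: 0.006
grasp_force: 0.0
```

Emit:
arm_command:
  steps: "0 0 0.006 0 0 0 0;0 0 0.012 0 0 0 0;0 0 0.018 0 0 0 0;0 0 0.023 0 0 0 0;0 0 0.028 0 0 0 0;0 0 0.032 0 0 0 0;0 0 0.036 0 0 0 0;0 0 0.038 0 0 0 0;0 0 0.04 0 0 0 0;0 0 0.04 0 0 0 0"

```text
clock: 15.4
position: [609.9, 45.3, -7.7]
tool_rot: [-0.092, 0.995, 0.003, 0.023]
contact_force: [-0.4, 1.5, 0.4]
gripper_width: 0.004
grasp_force: 0.0
```

Emit:
arm_command:
  steps: "0 0 0.005 0 0 0 0;0 0 0.01 0 0 0 0;0 0 0.015 0 0 0 0;0 0 0.02 0 0 0 0;0 0 0.024 0 0 0 0;0 0 0.028 0 0 0 0;0 0 0.031 0 0 0 0;0 0 0.033 0 0 0 0;0 0 0.035 0 0 0 0;0 0 0.035 0 0 0 0"

```text
clock: 16.65
position: [610.0, 45.3, -8.5]
tool_rot: [-0.092, 0.995, 0.003, 0.023]
contact_force: [-4.7, 0.6, 9.8]
gripper_width: 0.003
grasp_force: 5.1
```

Emit:
arm_command:
  steps: "0 0 0.002 0 0 0 0;0.02 0 0.004 0 0 0 0;0.04 0 0.004 0 0 0 0;0.07 0 0.004 0 0 0 0;0.1 0 0.004 0 0 0 0;0.13 0 0.004 0 0 0 0;0.15 0 0.004 0 0 0 0;0.17 0 0.004 0 0 0 0;0.18 0 0.004 0 0 0 0;0.18 0 0.004 0 0 0 0"

```text
clock: 17.9
position: [602.2, 43.0, -8.7]
tool_rot: [-0.092, 0.995, 0.002, 0.026]
contact_force: [2.7, 0.6, 5.9]
gripper_width: -0.001
grasp_force: 2.9
```

```bash
python3 - <<'E'
from h import *
v=np.load('v.npy');where(v)
E
```

```text
t 17.9 dock pos [ 19.79  -0.53 -13.66] F dock [3.06 0.09 5.73] w -0.0
```

Emit:
arm_command:
  steps: "0 0 0.004 0 0 0 0;0 0 0.008 0 0 0 0;0 0 0.012 0 0 0 0;0.02 0 0.013 0 0 0 0;0.04 0 0.014 0 0 0 0;0.06 0 0.015 0 0 0 0;0.08 0 0.016 0 0 0 0;0.1 0 0.017 0 0 0 0;0.12 0 0.018 0 0 0 0;0.14 0 0.019 0 0 0 0"

```text
clock: 19.15
position: [595.9, 41.3, -8.9]
tool_rot: [-0.092, 0.995, 0.002, 0.028]
contact_force: [4.8, 2.0, 9.1]
gripper_width: 0.004
grasp_force: 4.6
```

```bash
python3 - <<'E'
from h import *
v=np.load('v.npy');where(v)
import cv2
for i in range(2):
    a=camera('side');cv2.imwrite(f'pics/d{i}.png',a[210:315,275:415,::-1])
E
```

```text
t 19.15 dock pos [ 13.25  -1.01 -13.57] F dock [5.51 1.1  8.85] w 0.0
```

```bash
cat >>h.py <<'E'
import cv2
def prof(im,v,y):
    xs=np.arange(-85,80,1.)
    P=np.array([proj('side',dock(v,np.array([x,y,20.]))) for x in xs],np.float32)
    return xs,cv2.remap(im.astype(np.float32),P[:,0].reshape(1,-1),P[:,1].reshape(1,-1),cv2.INTER_LINEAR)[0]
def band(im,v):
    for y in(-40,-30,40):
        xs,p=prof(im,v,y);w=p[:,0]-p[:,2] # R-B (RGB): cream band is positive, glass/bed not
        print(y,[(int(x),int(k)) for x,k in zip(xs,w) if k>12])
E
python3 - <<'E'
from h import *
v=np.load('v.npy')
band(cv2.imread('pics/side0.png')[:,:,::-1],v);band(camera('side'),v)
E
```

```text
-40 [(-18, 14), (-17, 17), (-16, 18), (-15, 18), (-14, 16), (-13, 13), (74, 16), (75, 19), (76, 20), (77, 20), (78, 19), (79, 16)]
-30 [(-18, 14), (-17, 17), (-16, 18), (-15, 18), (-14, 16), (-13, 13), (73, 12), (74, 16), (75, 19), (76, 19), (77, 19), (78, 17), (79, 15)]
40 [(-20, 12), (-19, 16), (-18, 18), (-17, 20), (-16, 18), (-15, 15), (72, 12), (73, 16), (74, 18), (75, 19), (76, 18), (77, 15), (78, 12)]
-40 [(64, 13), (65, 17), (66, 19), (67, 20), (68, 18), (69, 16), (70, 13)]
-30 [(-27, 14), (-26, 16), (-25, 17), (-24, 17), (-23, 14), (64, 15), (65, 18), (66, 20), (67, 20), (68, 18), (69, 16), (70, 12)]
40 [(-29, 17), (-28, 20), (-27, 20), (-26, 19), (-25, 17), (-24, 12)]
```

Emit:
arm_command:
  steps: "0 0 0.004 0 0 0 0;0.02 0 0.008 0 0 0 0;0.05 0 0.01 0 0 0 0;0.08 0 0.012 0 0 0 0;0.11 0 0.014 0 0 0 0;0.14 0 0.016 0 0 0 0;0.17 0 0.018 0 0 0 0;0.2 0 0.02 0 0 0 0;0.23 0 0.022 0 0 0 0;0.26 0 0.024 0 0 0 0"

```text
clock: 20.55
position: [583.1, 38.1, -9.2]
tool_rot: [-0.092, 0.995, 0.001, 0.03]
contact_force: [6.5, 1.9, 13.5]
gripper_width: 0.004
grasp_force: 7.0
```

```bash
python3 - <<'E'
from h import *
v=np.load('v.npy');where(v);band(camera('side'),v)
E
```

```text
t 20.55 dock pos [  0.14  -1.76 -13.37] F dock [ 7.35  0.66 13.17] w 0.0
-40 [(51, 12), (52, 16), (53, 19), (54, 19), (55, 19), (56, 15)]
-30 [(-39, 13), (-38, 14), (-37, 13), (51, 13), (52, 18), (53, 19), (54, 20), (55, 18), (56, 16), (57, 12)]
40 [(-42, 15), (-41, 18), (-40, 19), (-39, 18), (-38, 16), (-37, 12)]
```

Emit:
arm_command:
  steps: "0.03 0 -0.001 0 0 0 0;0.06 0 -0.002 0 0 0 0;0.09 0 -0.003 0 0 0 0;0.12 0 -0.004 0 0 0 0;0.15 0 -0.004 0 0 0 0;0.18 0 -0.005 0 0 0 0;0.21 0 -0.005 0 0 0 0;0.24 0 -0.005 0 0 0 0;0.27 0 -0.006 0 0 0 0;0.3 0 -0.006 0 0 0 0"

```text
clock: 21.85
position: [565.5, 34.7, -9.7]
tool_rot: [-0.092, 0.995, 0.001, 0.03]
contact_force: [7.7, 1.1, 14.4]
gripper_width: 0.003
grasp_force: 7.0
```

```bash
python3 - <<'E'
from h import *
v=np.load('v.npy');where(v);band(camera('side'),v)
E
```

```text
t 21.85 dock pos [-17.79  -1.94 -13.08] F dock [ 8.46 -0.29 14.05] w 0.0
-40 [(34, 17), (35, 18), (36, 18), (37, 17), (38, 15), (39, 12)]
-30 [(-58, 12), (-57, 13), (-56, 12), (33, 13), (34, 17), (35, 18), (36, 18), (37, 17), (38, 15)]
40 [(-60, 13), (-59, 16), (-58, 19), (-57, 19), (-56, 18), (-55, 14)]
```

Emit:
arm_command:
  steps: "0.02 0 -0.004 0 0 0 0;0.05 0 -0.008 0 0 0 0;0.08 0 -0.01 0 0 0 0;0.11 0 -0.011 0 0 0 0;0.13 0 -0.012 0 0 0 0;0.15 0 -0.013 0 0 0 0;0.17 0 -0.013 0 0 0 0;0.19 0 -0.014 0 0 0 0;0.21 0 -0.014 0 0 0 0;0.23 0 -0.015 0 0 0 0"

```text
clock: 23.15
position: [551.2, 32.1, -10.2]
tool_rot: [-0.092, 0.995, 0.001, 0.029]
contact_force: [6.1, 0.5, 12.4]
gripper_width: 0.001
grasp_force: 6.1
```

```bash
python3 - <<'E'
from h import *
v=np.load('v.npy');where(v);band(camera('side'),v)
E
```

```text
t 23.15 dock pos [-32.4   -1.78 -12.84] F dock [ 6.64 -0.64 12.14] w 0.0
-40 [(-71, 12), (19, 13), (20, 17), (21, 18), (22, 18), (23, 17), (24, 14)]
-30 [(-72, 12), (-71, 14), (-70, 13), (19, 15), (20, 17), (21, 18), (22, 18), (23, 16), (24, 13)]
40 [(-75, 13), (-74, 17), (-73, 19), (-72, 19), (-71, 18), (-70, 15)]
```

Emit:
arm_command:
  steps: "0.01 0 0 0 0 0 0;0.02 0 -0.001 0 0 0 0;0.03 0 -0.001 0 0 0 0;0.04 0 -0.001 0 0 0 0;0.05 0 -0.002 0 0 0 0;0.06 0 -0.002 0 0 0 0;0.07 0 -0.002 0 0 0 0;0.08 0 -0.002 0 0 0 0;0.09 0 -0.002 0 0 0 0;0.1 0 -0.002 0 0 0 0"

```text
clock: 24.45
position: [545.8, 31.1, -10.3]
tool_rot: [-0.092, 0.995, 0.001, 0.03]
contact_force: [8.4, 1.4, 11.1]
gripper_width: 0.005
grasp_force: 5.3
```

```bash
python3 - <<'E'
from h import *
v=np.load('v.npy');where(v);band(camera('side'),v)
E
```

```text
t 24.45 dock pos [-37.83  -1.8  -12.73] F dock [ 9.04 -0.17 10.73] w 0.01
-40 [(15, 12), (16, 17), (17, 20), (18, 19), (19, 17), (20, 16), (21, 13)]
-30 [(-75, 13), (-74, 13), (-73, 12), (15, 13), (16, 16), (17, 19), (18, 19), (19, 18), (20, 16), (21, 13)]
40 [(-78, 14), (-77, 18), (-76, 19), (-75, 19), (-74, 17), (-73, 14)]
```

Emit:
arm_command:
  steps: "0.01 0 0 0 0 0 0;0.02 0 0 0 0 0 0;0.03 0 0 0 0 0 0;0.04 0 0 0 0 0 0;0.05 0 0 0 0 0 0;0.06 0 0 0 0 0 0;0.065 0 0 0 0 0 0;0.07 0 0 0 0 0 0;0.075 0 0 0 0 0 0;0.08 0 0 0 0 0 0"

```text
clock: 25.75
position: [541.3, 30.2, -10.4]
tool_rot: [-0.092, 0.995, 0.001, 0.03]
contact_force: [7.4, 1.7, 10.9]
gripper_width: 0.004
grasp_force: 5.5
```

```bash
python3 - <<'E'
from h import *
v=np.load('v.npy');where(v);band(camera('side'),v)
E
```

```text
t 25.75 dock pos [-42.44  -1.84 -12.62] F dock [ 8.11  0.3  10.55] w 0.0
-40 [(-74, 12), (15, 13), (16, 16), (17, 18), (18, 18), (19, 17), (20, 14), (21, 12)]
-30 [(-75, 12), (15, 12), (16, 16), (17, 19), (18, 19), (19, 18), (20, 15), (21, 12)]
40 [(-78, 14), (-77, 18), (-76, 19), (-75, 19), (-74, 14)]
```

The plate has stopped: the fingertip slipped another 4.6 mm while the bands stayed put, and total travel was about 58.5 mm. It's home, so I lift off and go to the keeper post.

```bash
python3 - <<'E'
from h import *
v=np.load('v.npy');print(row(v,(64,78,42),0.3))
E
```

```text
[-1.788  1.328 -0.887 -0.063  0.171 -3.44 ]
```

Emit:
arm_command:
  steps: "0 0 -0.2 0 0 0 0;0 0 -0.5 0 0 0 0;0 0 -0.8 0 0 0 0;-0.3 0.2 -0.89 0 0 -0.5 0.2;-0.7 0.5 -0.89 0 0.1 -1.5 0.3;-1.2 0.9 -0.89 0 0.17 -2.4 0.35;-1.6 1.2 -0.89 -0.06 0.17 -3.2 0.35;-1.79 1.33 -0.89 -0.06 0.17 -3.44 0.35;-1.79 1.33 -0.89 -0.06 0.17 -3.44 0.35;-1.79 1.33 -0.89 -0.06 0.17 -3.44 0.35"

```text
clock: 27.05
position: [621.6, 128.0, 43.5]
tool_rot: [-0.24, 0.971, 0.001, 0.015]
contact_force: [1.0, -1.0, 0.7]
gripper_width: 0.35
grasp_force: 0.0
```

```bash
python3 - <<'E'
from h import *
v=np.load('v.npy');where(v);print(row(v,(64,78,0),0.3))
im=camera('side');band(im,v)
b=camera('wrist')[:,:,::-1]
cv2.imwrite('pics/k1.png',np.hstack([cv2.resize(im[200:320,270:430,::-1],(400,300),interpolation=cv2.INTER_CUBIC),cv2.resize(b,(400,300),interpolation=cv2.INTER_AREA)]))
E
```

```text
t 27.05 dock pos [56.79 79.51 36.89] F dock [ 0.84 -1.21  0.63] w 0.35
[-0.116 -0.064  0.613  0.092 -0.152 -0.007]
-40 [(15, 12), (16, 16), (17, 18), (18, 17), (19, 16), (20, 12)]
-30 [(15, 12), (16, 16), (17, 19), (18, 18), (19, 18), (20, 15), (21, 12)]
40 [(-75, 12), (15, 17), (16, 18), (17, 19), (18, 19), (19, 18), (20, 15)]
```

View pics/k1.png

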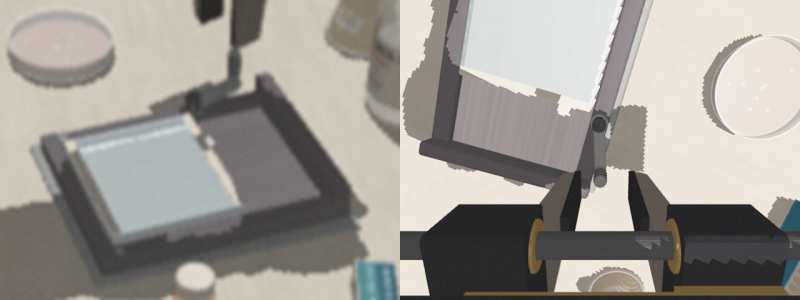

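Emit:
arm_command:
  steps: "-0.06 -0.03 0 0.09 -0.15 0 0.35;-0.12 -0.05 0 0.09 -0.15 0 0.35;-0.12 -0.06 0.05 0.09 -0.15 0 0.35;-0.12 -0.06 0.13 0.09 -0.15 0 0.35;-0.12 -0.06 0.22 0.09 -0.15 0 0.35;-0.12 -0.06 0.31 0.09 -0.15 0 0.35;-0.12 -0.06 0.4 0.09 -0.15 0 0.35;-0.12 -0.06 0.5 0.09 -0.15 0 0.35;-0.12 -0.06 0.58 0.09 -0.15 0 0.35;-0.12 -0.06 0.6 0.09 -0.15 0 0.35"

```text
clock: 28.4
position: [631.2, 129.3, 7.3]
tool_rot: [-0.24, 0.97, -0.001, 0.022]
contact_force: [0.6, 0.1, 0.0]
gripper_width: 0.347
grasp_force: 0.0
```

```bash
python3 - <<'E'
from h import *
v=np.load('v.npy');where(v)
st=read_state()
def plan(ths,ov=0,w=32,amin=-1.2,z=0.5):
    for th in ths:
        a=max(-th,amin);p=np.array([27+40*np.cos(th),65-40*np.sin(th)])
        c=p+(w/2-5+ov)*np.array([np.sin(a),-np.cos(a)])
        print(round(th,2),row(v,(c[0],c[1],z),a,st).tolist())
plan(np.arange(-.3,1.58,.17))
im=camera('side')
b=camera('wrist')[:,:,::-1]
cv2.imwrite('pics/k2.png',np.hstack([cv2.resize(im[200:320,270:430,::-1],(400,300),interpolation=cv2.INTER_CUBIC),cv2.resize(b,(400,300),interpolation=cv2.INTER_AREA)]))
E
```

```text
t 28.4 dock pos [64.84 79.    0.35] F dock [0.64 0.01 0.02] w 0.35
-0.3 [0.005, -0.22, -0.003, 0.004, 0.004, 0.007]
-0.13 [0.046, -0.33, -0.003, 0.004, 0.003, 1.955]
0.04 [0.104, -0.432, -0.003, 0.004, 0.003, 3.903]
0.21 [0.179, -0.522, -0.003, 0.005, 0.003, 5.851]
0.38 [0.269, -0.598, -0.003, 0.005, 0.002, 7.799]
0.55 [0.37, -0.658, -0.003, 0.005, 0.002, 9.747]
0.72 [0.479, -0.7, -0.003, 0.005, 0.001, 11.695]
0.89 [0.594, -0.723, -0.003, 0.005, 0.001, 13.643]
1.06 [0.712, -0.726, -0.003, 0.006, 0.0, 15.591]
1.23 [0.828, -0.715, -0.003, 0.006, 0.0, 17.196]
1.4 [0.941, -0.71, -0.003, 0.006, 0.0, 17.196]
1.57 [1.051, -0.686, -0.003, 0.006, 0.0, 17.196]
```

View pics/k2.png

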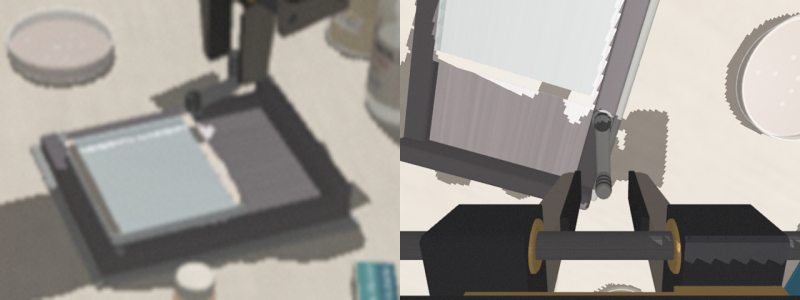

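Emit:
arm_command:
  steps: "0 -0.11 0 0 0 0 0.35;0.01 -0.22 0 0 0 0.1 0.35;0.03 -0.28 0 0 0 1 0.35;0.05 -0.33 0 0 0 2 0.35;0.1 -0.43 0 0 0 3.9 0.35;0.18 -0.52 0 0 0 5.8 0.35;0.27 -0.6 0 0 0 7.8 0.35;0.37 -0.66 0 0 0 9.7 0.35;0.48 -0.7 0 0 0 11.7 0.35;0.48 -0.7 0 0 0 11.7 0.35"

```text
clock: 29.75
position: [625.8, 78.0, 7.4]
tool_rot: [0.264, 0.964, 0.01, 0.02]
contact_force: [-0.5, 0.7, 0.5]
gripper_width: 0.353
grasp_force: 0.0
```

```bash
cat >>h.py <<'E'
def plan(v,ths,ov=0,w=32,amin=-1.2,z=0.5):
    st=read_state()
    for th in ths:
        a=max(-th,amin);p=np.array([27+40*np.cos(th),65-40*np.sin(th)])
        c=p+(w/2-5+ov)*np.array([np.sin(a),-np.cos(a)])
        print(round(th,2),row(v,(c[0],c[1],z),a,st).tolist())
E
python3 - <<'E'
from h import *
v=np.load('v.npy');where(v)
plan(v,[.72,.89,1.06,1.23,1.4,1.57]);plan(v,[1.57],ov=4)
im=camera('side');b=camera('wrist')[:,:,::-1]
cv2.imwrite('pics/k3.png',np.hstack([cv2.resize(im[200:320,270:430,::-1],(400,300),interpolation=cv2.INTER_CUBIC),cv2.resize(b,(400,300),interpolation=cv2.INTER_AREA)]))
E
```

```text
t 29.75 dock pos [50.13 29.59  1.02] F dock [-0.33  0.79  0.54] w 0.35
0.72 [0.012, 0.006, 0.009, 0.009, 0.01, 0.005]
0.89 [0.053, -0.104, 0.009, 0.01, 0.009, 1.953]
1.06 [0.112, -0.206, 0.008, 0.011, 0.008, 3.901]
1.23 [0.182, -0.299, 0.008, 0.012, 0.007, 5.505]
1.4 [0.245, -0.392, 0.008, 0.012, 0.007, 5.505]
1.57 [0.324, -0.474, 0.008, 0.012, 0.007, 5.505]
1.57 [0.355, -0.533, 0.008, 0.012, 0.007, 5.505]
```

Emit:
arm_command:
  steps: "0.02 -0.05 0 0 0 1 0.35;0.05 -0.1 0 0 0 2 0.35;0.08 -0.15 0 0 0 3 0.35;0.11 -0.2 0 0 0 3.9 0.35;0.15 -0.25 0 0 0 4.7 0.35;0.18 -0.3 0 0 0 5.5 0.35;0.22 -0.34 0 0 0 5.5 0.35;0.25 -0.39 0 0 0 5.5 0.35;0.28 -0.42 0 0 0 5.5 0.35;0.3 -0.44 0 0 0 5.5 0.35"

```text
clock: 31.1
position: [596.6, 65.1, 5.7]
tool_rot: [0.486, 0.874, 0.015, 0.017]
contact_force: [1.9, -0.2, 0.1]
gripper_width: 0.347
grasp_force: 0.5
```

```bash
python3 - <<'E'
from h import *
v=np.load('v.npy');where(v)
plan(v,[1.57]);plan(v,[1.57],ov=4);plan(v,[1.57],ov=8)
E
```

```text
t 31.1 dock pos [18.96 22.31  0.78] F dock [ 1.85 -0.59  0.02] w 0.35
1.57 [-0.007, -0.042, 0.005, 0.01, 0.0, 0.002]
1.57 [-0.007, -0.108, 0.005, 0.01, 0.0, 0.002]
1.57 [-0.007, -0.175, 0.005, 0.01, 0.0, 0.002]
```

Emit:
arm_command:
  steps: "0 -0.01 0 0 0 0 0.35;0 -0.02 0 0 0 0 0.35;0 -0.03 0 0 0 0 0.35;0 -0.04 0 0 0 0 0.35;0 -0.05 0 0 0 0 0.35;0 -0.06 0 0 0 0 0.35;0 -0.07 0 0 0 0 0.35;0 -0.08 0 0 0 0 0.35;0 -0.09 0 0 0 0 0.35;0 -0.09 0 0 0 0 0.35"

```text
clock: 32.35
position: [593.7, 63.6, 5.6]
tool_rot: [0.486, 0.873, 0.016, 0.018]
contact_force: [7.2, 5.8, -5.7]
gripper_width: 0.351
grasp_force: 4.7
```

```bash
python3 - <<'E'
from h import *
v=np.load('v.npy');where(v);print(read_state()['grasp_force'])
E
```

```text
t 32.35 dock pos [15.83 21.32  0.8 ] F dock [ 7.84  4.43 -6.07] w 0.35
4.709613025188446
```

Emit:
arm_command:
  steps: "0 -0.01 0 0 0 0 0.35;0 -0.02 0 0 0 0 0.35;0 -0.03 0 0 0 0 0.35;0 -0.03 0 0 0 0 0.35;0 -0.03 0 0 0 0 0.35;0 -0.02 0 0 0 0 0.35;0 0 0 0 0 0 0.35;0 0.05 0 0 0 0 0.38;0 0.1 0 0 0 0 0.4;0 0.13 0 0 0 0 0.4"

```text
clock: 33.6
position: [598.7, 66.2, 5.8]
tool_rot: [0.486, 0.874, 0.014, 0.017]
contact_force: [-0.6, -0.4, -0.5]
gripper_width: 0.398
grasp_force: 0.0
```

```bash
python3 - <<'E'
from h import *
v=np.load('v.npy');where(v);print(read_state()['grasp_force'])
E
```

```text
t 33.6 dock pos [21.22 22.97  0.74] F dock [-0.67 -0.33 -0.49] w 0.4
0.0
```

Free of contact. Now I lift straight up and back away to verify with the cameras.

Emit:
arm_command:
  steps: "0 0 -0.1 0 0 0 0.4;0 0 -0.3 0 0 0 0.4;0 0 -0.6 0 0 0 0.4;0 0 -1 0 0 0 0.4;0 0 -1.5 0 0 0 0.4;0 0 -2 0 0 0 0.4;0.5 0 -2.3 0 0 0 0.4;1 0 -2.3 0 0 0 0.4;1.8 0 -2.3 0 0 0 0.4;2.5 0 -2.3 0 0 0 0.4"

```text
clock: 34.85
position: [513.2, 193.9, 143.0]
tool_rot: [0.486, 0.873, 0.015, 0.018]
contact_force: [-0.2, 0.4, -0.6]
gripper_width: 0.397
grasp_force: 0.0
```

```bash
python3 - <<'E'
from h import *
v=np.load('v.npy');where(v)
im=camera('side');band(im,v);im0=cv2.imread('pics/side0.png')[:,:,::-1]
print('predicted post top / base, side',[proj('side',dock(v,np.array(X))).round(1).tolist() for X in[(27,25,51.5),(27,25,26.),(27,65,26.)]])
d=np.abs(im.astype(int)-im0).sum(2)
# post silhouette: row-wise dark pixels around predicted
for X in [(27,25,z) for z in(48.,42,36,30)]:
    u,r=proj('side',dock(v,np.array(X)));r=int(round(r));u=int(round(u));print(r,u-10,im[r,u-10:u+11].mean(1).astype(int).tolist())
for y in(35.,45,55): # profile along dock x across bar top
    P=[proj('side',dock(v,np.array([x,y,25.5]))).round().astype(int) for x in range(10,46,2)];print(y,[int(im[b,a].mean()) for a,b in P])
E
```

```text
t 34.85 dock pos [-33.25 164.17 140.47] F dock [-0.19  0.39 -0.55] w 0.4
-40 [(-77, 13), (-76, 17), (-75, 18), (-74, 19), (-73, 18), (-72, 14), (15, 13), (16, 17), (17, 19), (18, 18), (19, 17), (20, 15), (21, 12)]
-30 [(15, 12), (16, 16), (17, 19), (18, 18), (19, 17), (20, 15), (21, 12)]
40 [(-78, 14), (-77, 18), (-76, 18), (-75, 18), (-74, 14), (15, 17), (16, 18), (17, 19), (18, 19), (19, 18), (20, 14)]
predicted post top / base, side [[355.3, 240.9], [355.0, 251.8], [347.4, 239.4]]
242 345 [82, 111, 139, 150, 153, 151, 134, 101, 89, 99, 107, 103, 92, 92, 100, 104, 99, 98, 95, 93, 89]
245 345 [139, 106, 96, 120, 146, 154, 150, 129, 84, 74, 75, 74, 73, 74, 88, 96, 98, 122, 152, 163, 167]
248 345 [200, 190, 156, 105, 95, 121, 136, 120, 81, 72, 73, 75, 102, 162, 205, 209, 210, 208, 207, 209, 209]
250 345 [197, 198, 191, 169, 128, 98, 106, 109, 87, 78, 77, 82, 127, 189, 208, 211, 209, 209, 210, 210, 208]
35.0 [190, 196, 191, 169, 128, 98, 124, 118, 83, 71, 73, 75, 102, 162, 205, 203, 202, 207]
45 [175, 196, 193, 169, 120, 93, 132, 149, 149, 127, 84, 74, 75, 74, 73, 72, 76, 74]
55 [114, 108, 113, 108, 94, 98, 129, 149, 155, 155, 134, 101, 89, 99, 135, 129, 116, 103]
```

The plate bands haven't moved. The post is at u≈355 (predicted 355.0), and the bar's bright steel runs at dock x≈26–27 at both y 45 and y 55, so it lies straight across. The end stop was felt at about 10 N, against 1 N of free friction. Handing in.

```bash
python3 -c "from plant import *;print(hand_in())"
```

```text
the job is handed in; nothing more can be done
None
```

The job is handed in at about 35 s: the glass plate is home against the front stop, pressed with no more than about 14 N at any reading, and the keeper bar was then swung across behind it to its end stop; the petri dish, vial and packet were not approached, and I did not re-measure them.

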